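Press the board carrier down and slide it under the leaf spring of the test fixture

TASK

Load the orange board carrier into the test fixture: with a fingertip on its black finger rest, press it down hard against the sprung bed and, keeping it pressed down, push it away from the open end, under the two blue lips and the leaf spring, until it is fully home against the end stop; then let go. Only press and push the carrier, never pick it up, and leave the other things on the bench alone.

Things in the scene. Friction and masses are not known exactly. Their poses are not given: they have to be found in the camera images.
- test_fixture: fixed fixture: base plate 270x100x8 mm, x -145 to +125, y -50 to +50 from the origin (on the bench top). +x = loading direction, from the open end (nearer the robot) to the grey end stop (face at x = 85, rigid, 42 mm high, spring anchor on it to 47); z up. Two dark guide walls, inner faces 67 mm apart, outsides 85 apart, tops 30 mm above the bench, form a channel along x
- lip_entry (a point): middle of the gap between the front ends of the two blue lips, at the level of their undersides, 30 mm above the bench; fixture x = 30 mm. The lips run from x = 30 to 85 mm over the carrier's side edges, tops 36 mm (screws 38 mm) above the bench, 48 mm clear between them, blunt front faces. Axes as the fixture's
- end_stop (a point): middle of the channel on the end stop's front face, 30 mm above the bench; fixture x = 85 mm. The carrier's front face meets it when home (carrier origin then at fixture x = 25 mm). Axes as the fixture's
- carrier: loose orange carrier, green circuit board let into its front half: plate 120x64x10 mm, 0.11 to 0.23 kg, slippery. Origin mid-underside, +x to its front, z up. Starts on the sprung bed in the channel, front 7 to 45 mm short of the lips, top about 34 mm above the bench: 4 mm too high for the lips, which stop it. Let go under the lips, the bed holds it up against them, top at 30 mm
- finger_rest (a point): middle of the black finger rest (34 x 54 mm) on the carrier's top: carrier x = -40 mm, 10 mm above the underside, 20 mm ahead of the rear end. 18 mm ahead of it stands the upright rear face of a cross ridge, 56 mm wide, 10 mm higher than the rest, front sloping: a fingertip on the rest pushes forward against it. When home the ridge is still 13 mm short of the lips. Axes as the carrier's
- carrier_front (a point): middle of the upper edge of the carrier's front face: carrier x = 60 mm, 10 mm above the underside. Axes as the carrier's
- bed (a joint): how far the white sprung bed under the carrier is pressed down, m: 0 = up, hard stop at 0.008; it stays level. With the carrier on it, it takes a push of 7 to 8 N to start moving and 0.9 N more per mm, so 14 to 15 N at the stop. The carrier clears the lips beyond 0.004; 0.006 to 0.008 is safe. Sliding the pressed carrier takes only 1 to 6 N
- leaf_spring (a joint): upward swing of the leaf spring, rad: 0 at rest, 0.03 to 0.1 on the pressed carrier, about 0.14 once that is let go, pressing on it with 2 to 5 N. A 22 mm wide steel strip midway between the lips, from the top of the end stop down to a bend at fixture x = 62 mm (25 mm above the bench), then up to a nose at x = 36 mm, 39 mm above the bench. The pressed carrier slides under and lifts it
- board_b: bystander, leave alone: small loose blue circuit board, 48 x 64 x 15 mm, origin under its middle
- terminal_block: bystander, leave alone: loose green screw terminal strip, 18 x 62 x 20 mm, origin under its middle
- cell_1: bystander, leave alone: black battery cell standing upright, 15 mm across, 50 mm tall, origin under its middle
There are look-alikes about, which are no part of the job. There is more than one size of the carrier; the job needs the largest.

How it is judged (in metres and radians):
On the way, in this order (a step that is already met when the one before it is completed fails the run):
1. the carrier is pressed down on the sprung bed by the fingers, low enough for the lips (value of joint bed above 0.0042 m and contact force between the fingers and carrier above 4 N), for 0.1 s.
2. the carrier has been slid under the lips and the leaf spring to the end stop (x of carrier in the frame of test_fixture above 0.021 m and value of joint leaf_spring above 0.01 rad), for 0.1 s.
At the end, for the whole second after the job is handed in: The carrier lies home within 4 mm of the end stop, level (0.06 rad) and in line with the channel (0.08 rad), under the lips (bed held down by more than 2.5 mm) and with the leaf spring riding on it (lifted by more than 0.06 rad), at rest (x of carrier in the frame of test_fixture above 0.021 m and value of joint leaf_spring above 0.06 rad and value of joint bed above 0.0025 m and angle between the x axis of carrier and the x axis of test_fixture, either way round below 0.08 rad and angle between carrier's own z axis and vertical below 0.06 rad and linear speed of carrier below 0.01 m/s); the robot touches nothing.
It fails at once if the carrier is lifted (its underside more than 8 mm above the free bed) (z of carrier in the frame of test_fixture above 0.032 m).
It fails at once if the carrier is tipped up (angle between carrier's own z axis and vertical above 0.25 rad).
It fails at once if a bystander is moved more than 15 mm (distance of any of board_b, terminal_block, cell_1 from where it was at the start of the episode above 0.015 m).
It also fails if it takes over 38 s, if anything falls off the work surface, if the arm or the gripper's body presses on something with over 40 N, if the wrist force passes 120 N, or if a joint passes its speed limit or range.

ROBOT

A 6-joint arm with a two-finger parallel gripper is mounted at the origin on a cart in front of the work surface, level with it; the furniture and walls round the work are solid. World frame = base frame: x ahead of the robot, y to its left, z up, the work surface at z = 0. Lengths are in m, angles in degrees, forces in N, time in s.
With the tool pointing down it reaches from about 0.4 to 0.825 m from the base axis. Payload 7 kg.
Tool frame: the origin (TCP) lies on the centre line of the jaws, within the pads' length; the fingertips stand 19 mm ahead of it and the grasp point (between the pads) is the TCP (r.tip_extent is the distance from the TCP to the fingertips, in m); z points along the fingers, y is the line along which they close (so a half turn about z gives the same grasp; the last joint's range is limited). The gripper opens to 88 mm and grips with 3 to 60 N. Pads are 19 mm wide; open, the fingers measure 130 mm over their backs; the gripper's body (78 mm by 193 mm) begins 47 mm behind the grasp point.
Start: joints at [80.22, 20.546, 0.682, 0, -70.136, -16.507], TCP at [0.299, 0.605, 0.246] pointing down, gripper open.
Joint ranges: [-176.03, 176.03], [-82.01, 121.73], [-58.28, 71.71], [-173.87, 95.51], [-174.79, -0.11], [-173.66, 173.66]. Speed limits (degrees/s): [136.94, 136.94, 172.46, 180, 180, 180].

INTERFACE

Orientations are given as [roll, pitch, yaw] about the fixed x, y, z axes, in that order (R = Rz(yaw) Ry(pitch) Rx(roll)).
In Python, from plant import r gives the robot as it stands. The module is installed in compiled form; this text tells all that it offers.
- The arm moves only by the tool jog_arm, never from a script. Its argument "deltas" is a list that holds one entry, the list of rows, each a list of 5 numbers: the opening, from -1 (shut) to 1 (fully open), then the shift along the world's x, y, z in cm, then the turn about the world's z in rad. In form: [[[claw, dx, dy, dz, turn], ...]]. A call has 1 to 8 rows; each row shifts and turns the commanded pose from where the row before left it; what a row does not reach is not made up. A row lasts 1/8 s, in which the tool goes at most 62.5 mm and 10.7 degrees, less where a joint would pass 70% of its speed; a pose out of reach is approached as far as the arm can. A call with a gripper value outside its range is refused whole. The fingers move at their own pace and stop on an object; "force" is the grip in N (left out, the last holds). Time passes only in rows, so rows that do not move let the fingers close. It gives the time, the measured TCP pose, the force, the opening and the grip force at its end, in the units of the state.
- r.get_state(): the state, without advancing time (a new reading comes with each control period).
- r.capture(name): name is "scene" or "top" or "wrist"; returns the picture (420x560x3 uint8, blue, green, red); there is no depth.
- r.camera_info(name): a dict with "fx", "fy", "cx", "cy" (pixels), "view" (4x4, takes a point from world to camera coordinates). Camera axes: x right, y up, looking along -z (the intrinsics and any distortion apply to the point x, -y, -z); pixel columns grow to the right and rows downward; lengths in m; the calibration is good to about 2 mm. A picture is of the moment at which its call begins: read the wrist's pose just before it. camera_info takes no time and is no camera call; for the wrist camera it gives the pose at the moment of the call.
- r.close_job(): hands the job in; it is judged then, once.
The state is a dict: "time_s": time; "joints": joint angles; "qd": joint speeds; "joint_torque": joint torques, N m; "tcp_pos": TCP position; "eef_rot": TCP orientation; "contact_force": force on the tool from outside, world axes, zero at the start; "moment": the same for the moment, N m; "gripper_width": finger opening in m; "gripper_force": force on a finger pad.
Only numpy, scipy, OpenCV 4.12 (cv2) and the standard library are available. Lean on these libraries where they do the work, as an engineer would, in place of code of your own. Each camera call takes 0.05 s, during which the arm holds its last target. There are 200 camera calls.

## Working session

There is one attempt and no reset: what is moved stays moved. The work goes in short steps, Python scripts to look and compute and a tool call to move; the robot and the scene stay as the last step left them, time stands still between calls to the robot, and variables do not carry over. Pictures are saved under pics/ and viewed, at most 10 in all, crops included, and the job is handed in when it is done.

Besides the shell and the picture viewer there is one more tool, called after "Call:" by a JSON object that holds its "api" and its "payload", one argument or row to a line. jog_arm: Moves the arm, as the interface text tells. Its arguments: {"type":"object","properties":{"deltas":{"type":"array"},"force":{"type":"number"}},"required":["deltas"]}

```bash
mkdir -p pics; cat > h.py <<'E'
import numpy as np, cv2
from plant import r
def ray(ci,u,v):
    V=np.array(ci["view"]);R=V[:3,:3];t=V[:3,3]
    d=np.array([(u-ci["cx"])/ci["fx"],-(v-ci["cy"])/ci["fy"],-1.])
    return -R.T@t, R.T@d
def at(ci,u,v,z):
    o,d=ray(ci,u,v); return o+d*(z-o[2])/d[2]
def proj(ci,p):
    V=np.array(ci["view"]);q=V[:3,:3]@np.array(p)+V[:3,3]
    return ci["cx"]+ci["fx"]*q[0]/-q[2], ci["cy"]-ci["fy"]*q[1]/-q[2]
E
python3 - <<'E'
from h import *
for n in("top","scene"):
    im=r.capture(n); cv2.imwrite(f"pics/{n}0.png",im); ci=r.camera_info(n); print(ci)
print(r.get_state())
E
```

```text
{'fx': 402.4138740057558, 'fy': 402.4138740057558, 'cx': 282.7652285111944, 'cy': 205.88991488430452, 'view': array([[ 0.0672146 , -0.99772744,  0.00470646, -0.04294903],
       [ 0.97730225,  0.06678698,  0.20104678, -0.56259175],
       [-0.20090422, -0.00891364,  0.97957034, -1.01845509],
       [ 0.        ,  0.        ,  0.        ,  1.        ]])}
{'fx': 498.6606889772309, 'fy': 498.6606889772309, 'cx': 278.97577046511304, 'cy': 217.6636894314991, 'view': array([[ 0.73876269, -0.67395306, -0.0041184 , -0.41127092],
       [ 0.47589077,  0.51730755,  0.71128115, -0.30504811],
       [-0.47723963, -0.52742788,  0.70289556, -0.94919691],
       [ 0.        ,  0.        ,  0.        ,  1.        ]])}
{'time_s': 0.1, 'joints': array([ 8.02202404e+01,  2.05853587e+01,  6.39851079e-01, -1.58717190e-02,
       -7.01375408e+01, -1.65067628e+01]), 'qd': array([-0.00027077, -0.058968  ,  0.07197302,  0.0642799 ,  0.01919008,
        0.04277937]), 'joint_torque': array([-1.00584268e-03, -5.84162629e+01,  2.93749255e+01,  7.01528192e+00,
        1.01769750e-02, -5.30479656e-05]), 'tcp_pos': array([0.2987831 , 0.60481508, 0.24475079]), 'eef_rot': array([ 1.79916134e+02, -9.29183166e-03, -2.62919191e+01]), 'contact_force': array([ 0.04147623, -0.65478   , -0.14796325]), 'moment': array([0.02813469, 0.08283418, 0.00067139]), 'gripper_force': 0.0, 'gripper_width': 0.08776916058266346}
```

View pics/top0.png

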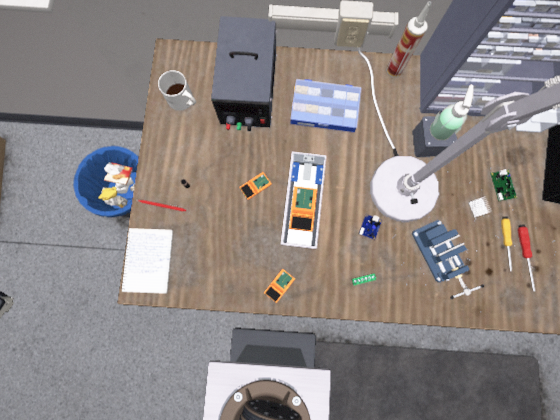

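View pics/scene0.png

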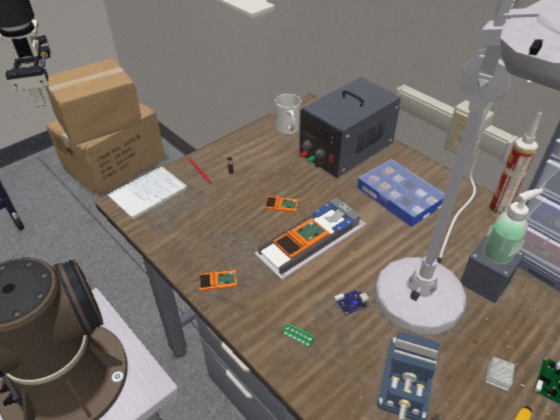

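Candidates for the carrier are the orange plate in the fixture at top (303,208), and small loose orange look-alikes at (256,186) and (280,285). The one in the fixture is the largest. Bystanders: blue board (371,227), green strip (364,280) and cell (185,184). I'll check the choice in a close crop.

```bash
python3 - <<'E'
from h import *
im=cv2.imread("pics/top0.png")
c=im[145:255,265:345]; cv2.imwrite("pics/crop_top.png",cv2.resize(c,None,fx=5.4,fy=5.4,interpolation=cv2.INTER_CUBIC))
ci=r.camera_info("top")
for n,(u,v,z) in dict(stopend=(308,155,.0),open=(300,247,0),car=(303,210,.034)).items(): print(n,at(ci,u,v,z))
E
```

```text
stopend [ 0.73094884 -0.067008    0.        ]
open [ 0.46358401 -0.05950969  0.        ]
car [ 0.56132111 -0.06037751  0.034     ]
```

View pics/crop_top.png

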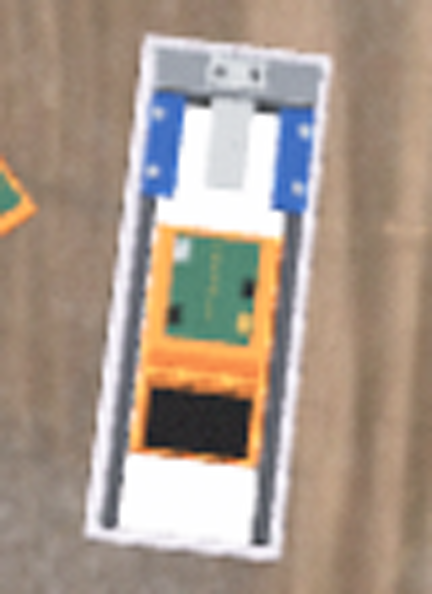

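The crop shows the full-size carrier in the channel, black rest at about crop (198,420), board end facing the blue lips. Base plate corners are at (148,36), (330,57), (277,557), (88,536). Next I fit the poses.

```bash
python3 - <<'E'
from h import *
from scipy.optimize import least_squares
ci=r.camera_info("top")
f=lambda p:((p[0]+.5)/5.4-.5+265,(p[1]+.5)/5.4-.5+145)
W={}
def fit(name,px,loc,x0):
    P=[at(ci,*f(p),z)[:2] for p,z in zip(px,[l[2] for l in loc])]
    def res(q):
        c,s=np.cos(q[2]),np.sin(q[2]); R=np.array([[c,-s],[s,c]])
        return np.concatenate([R@np.array(l[:2])+q[:2]-p for l,p in zip(loc,P)])
    o=least_squares(res,x0); print(name,o.x[:2],np.degrees(o.x[2]),"res mm",np.round(o.fun*1e3,1)); return o.x
fx=fit("fixture",[(148,36),(330,57),(277,557),(88,536)],[(.125,.05,.008),(.125,-.05,.008),(-.145,-.05,.008),(-.145,.05,.008)],[.6,-.06,0])
fit("lips",[(143,192),(178,196),(276,208),(312,212)],[(.03,.0425,.036),(.03,.024,.036),(.03,-.024,.036),(.03,-.0425,.036)],[.6,-.06,0])
ca=fit("carrier",[(155,224),(282,238),(255,465),(130,450)],[(.06,.032,.034),(.06,-.032,.034),(-.06,-.032,.034),(-.06,.032,.034)],[.6,-.06,0])
fit("rest",[(148,386),(254,397),(246,460),(142,447)],[(-.023,.027,.034),(-.023,-.027,.034),(-.057,-.027,.034),(-.057,.027,.034)],[.6,-.06,0])
c,s=np.cos(fx[2]),np.sin(fx[2]); d=ca[:2]-fx[:2]; print("carrier in fix",c*d[0]+s*d[1],-s*d[0]+c*d[1])
E
```

```text
fixture [ 0.6097464  -0.06216384] -2.9942898390868207 res mm [ 0.9  1.3  0.7 -1.2 -1.3 -1.8 -0.3  1.7]
lips [ 0.61030489 -0.06426952] -3.1147828760723075 res mm [-0.  -0.9 -0.1 -1.3  0.2  1.1 -0.   1.1]
carrier [ 0.56648661 -0.05917295] -3.0544564184937197 res mm [ 1.4 -0.6  0.9  0.6 -1.2 -0.6 -1.1  0.5]
rest [ 0.56561835 -0.05938469] -2.794018085410298 res mm [ 1.5  0.2  0.8 -0.2 -1.  -0.8 -1.3  0.8]
carrier in fix -0.043356968705685 0.0007270774261467165
```

Fixture: (0.610, -0.063), yaw -3.0°. Carrier: fixture x ≈ -43 mm (13 mm short of the lips), which fits the description. Rest is at about (0.527, -0.057). Moving over it now with the fingers shut.

Call:
{"api": "jog_arm", "payload": {
  "deltas": [
    [[-1,1.6,-4.7,0,0.05],[-1,1.6,-4.7,0,0.05],[-1,1.6,-4.7,0,0.05],[-1,1.6,-4.7,0,0.05],[-1,1.6,-4.7,0,0.05],[-1,1.6,-4.7,0,0.05],[-1,1.6,-4.7,0,0.05],[-1,1.6,-4.7,0,0.05]]
  ],
  "force": 20
}}

```text
time_s: 1.1
tcp_pos: [0.427, 0.2275, 0.2455]
eef_rot: [180.0, 0.0, -3.3]
contact_force: [0.7, 0.5, -0.1]
gripper_width: 0.0131
gripper_force: 0.0
```

Call:
{"api": "jog_arm", "payload": {
  "deltas": [
    [[-1,1.6,-4.7,0,0.005],[-1,1.6,-4.7,0,0],[-1,1.6,-4.7,-1,0],[-1,1.6,-4.7,-2,0],[-1,1.6,-4.7,-2,0],[-1,1.6,-4.0,-2,0],[-1,0.6,-1.0,-1,0],[-1,0,0,0,0]]
  ]
}}

```text
time_s: 2.1
tcp_pos: [0.5285, -0.0564, 0.1645]
eef_rot: [180.0, 0.1, -3.2]
contact_force: [-0.4, -0.2, 0.5]
gripper_width: 0.0004
gripper_force: 0.0
```

```bash
python3 - <<'E'
from h import *
s=r.get_state(); print(s["tcp_pos"],s["eef_rot"],s["gripper_width"],s["contact_force"],r.tip_extent)
ci=r.camera_info("wrist"); im=r.capture("wrist"); cv2.imwrite("pics/w1.png",im); np.save("w1.npy",ci,allow_pickle=True)
a=-np.radians(3.0); c,q=np.cos(a),np.sin(a)
W=lambda x,y,z:(.610+c*x-q*y,-.063+q*x+c*y,z)
for n,p in dict(restc=W(-.083,0,.034),ridge_base=W(-.065,0,.034),front=W(.017,0,.034),lip=W(.03,0,.03),tip=(*s["tcp_pos"][:2],s["tcp_pos"][2]-.019)).items(): print(n,np.round(p,4),np.round(proj(ci,p),1))
E
```

```text
[ 0.52846026 -0.05641141  0.16451382] [ 1.79969654e+02  1.24775549e-01 -3.18109050e+00] 0.0004383828010600738 [-0.35471622 -0.17411755  0.54249198] 0.019
restc [ 0.5271 -0.0587  0.034 ] [279.2 204.3]
ridge_base [ 0.5451 -0.0596  0.034 ] [279.2 184.7]
front [ 0.627  -0.0639  0.034 ] [279.2  85.3]
lip [ 0.64   -0.0646  0.03  ] [279.1  68.6]
tip [ 0.5285 -0.0564  0.1455] [276.9 257.3]
```

View pics/w1.png

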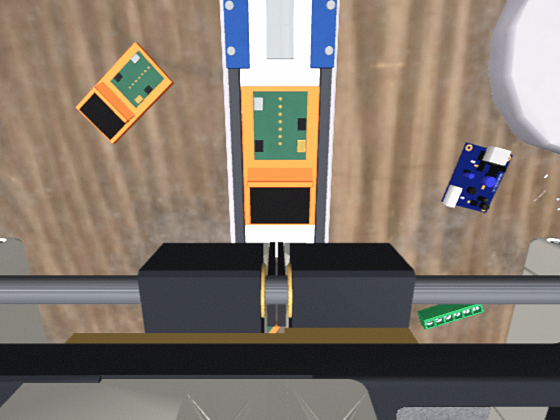

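The wrist view agrees with the fit: rest centre at (280,205) against a predicted (279,204), carrier straight, lip fronts at row 68 against 68.6. I'll descend to just above the rest.

Call:
{"api": "jog_arm", "payload": {
  "deltas": [
    [[-1,0.2,-0.3,-2,0],[-1,0,0,-3,0],[-1,0,0,-3,0],[-1,0,0,-1.5,0],[-1,0,0,-1.0,0],[-1,0,0,0,0],[-1,0,0,0,0]]
  ]
}}

```text
time_s: 3.02
tcp_pos: [0.5316, -0.0586, 0.0614]
eef_rot: [-180.0, -0.1, -3.1]
contact_force: [-0.4, 0.5, -0.3]
gripper_width: 0.0
gripper_force: 0.0
```

Call:
{"api": "jog_arm", "payload": {
  "deltas": [
    [[-1,0,0,-0.2,0],[-1,0,0,-0.2,0],[-1,0,0,-0.2,0],[-1,0,0,-0.2,0],[-1,0,0,0,0]]
  ]
}}

```text
time_s: 3.65
tcp_pos: [0.5311, -0.0589, 0.0529]
eef_rot: [180.0, -0.0, -3.1]
contact_force: [-2.2, 0.3, 8.2]
gripper_width: 0.0008
gripper_force: 3.8
```

Call:
{"api": "jog_arm", "payload": {
  "deltas": [
    [[-1,0,0,-0.2,0],[-1,0,0,-0.2,0],[-1,0,0,-0.2,0],[-1,0,0,0,0]]
  ]
}}

```text
time_s: 4.15
tcp_pos: [0.5313, -0.0589, 0.0475]
eef_rot: [180.0, -0.0, -3.1]
contact_force: [-2.9, 0.5, 12.3]
gripper_width: 0.0001
gripper_force: 6.3
```

Call:
{"api": "jog_arm", "payload": {
  "deltas": [
    [[-1,0,0,-0.2,0],[-1,0,0,-0.1,0],[-1,0,0,0,0]]
  ]
}}

```text
time_s: 4.53
tcp_pos: [0.5318, -0.0589, 0.0452]
eef_rot: [180.0, -0.1, -3.0]
contact_force: [-4.9, -0.2, 16.1]
gripper_width: 0.0
gripper_force: 8.2
```

Call:
{"api": "jog_arm", "payload": {
  "deltas": [
    [[-1,0.3,-0.02,0,0],[-1,0.3,-0.02,0,0],[-1,0.3,-0.01,0,0],[-1,0.3,-0.02,0,0],[-1,0.3,-0.01,0,0],[-1,0.3,-0.02,0,0]]
  ]
}}

```text
time_s: 5.28
tcp_pos: [0.5498, -0.06, 0.0452]
eef_rot: [180.0, -0.1, -3.0]
contact_force: [-3.9, 0.2, 15.3]
gripper_width: 0.0003
gripper_force: 8.0
```

Call:
{"api": "jog_arm", "payload": {
  "deltas": [
    [[-1,0.3,-0.02,-0.05,0],[-1,0.3,-0.02,0,0],[-1,0.3,-0.01,0,0],[-1,0.3,-0.02,0,0],[-1,0.3,-0.01,0,0],[-1,0.3,-0.02,0,0]]
  ]
}}

```text
time_s: 6.02
tcp_pos: [0.5681, -0.061, 0.0452]
eef_rot: [180.0, -0.1, -3.0]
contact_force: [-4.8, 0.6, 20.2]
gripper_width: 0.0001
gripper_force: 9.5
```

```bash
python3 - <<'E'
from h import *
im=r.capture("scene"); c=im[190:285,245:375]; cv2.imwrite("pics/s2.png",cv2.resize(c,None,fx=5,fy=5,interpolation=cv2.INTER_CUBIC))
E
```

```text
(no output)
```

View pics/s2.png

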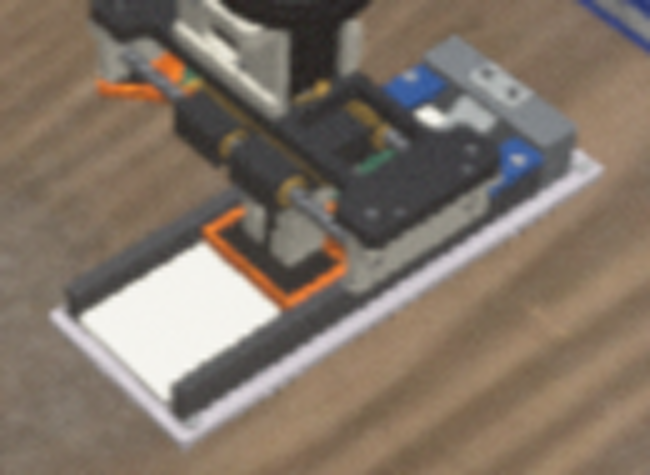

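The carrier is down in the channel with the fingers on its rest at crop (285,235), and it has moved forward cleanly. I'll keep pushing; about 3.5 cm remains.

Call:
{"api": "jog_arm", "payload": {
  "deltas": [
    [[-1,0.4,-0.02,0,0],[-1,0.4,-0.02,0,0],[-1,0.4,-0.02,0,0],[-1,0.4,-0.02,0,0],[-1,0.4,-0.02,0,0],[-1,0.4,-0.02,0,0],[-1,0.4,-0.02,0,0]]
  ]
}}

```text
time_s: 6.95
tcp_pos: [0.5956, -0.0625, 0.0452]
eef_rot: [180.0, -0.1, -3.0]
contact_force: [-5.6, -0.3, 19.8]
gripper_width: 0.0004
gripper_force: 9.6
```

Call:
{"api": "jog_arm", "payload": {
  "deltas": [
    [[-1,0.2,-0.01,0,0],[-1,0.2,-0.01,0,0],[-1,0,0,0,0]]
  ]
}}

```text
time_s: 7.32
tcp_pos: [0.5991, -0.0627, 0.0452]
eef_rot: [180.0, -0.0, -3.0]
contact_force: [-6.8, 1.2, 21.2]
gripper_width: 0.0005
gripper_force: 10.3
```

Call:
{"api": "jog_arm", "payload": {
  "deltas": [
    [[-1,0.15,-0.01,0,0],[-1,0.15,-0.01,0,0],[-1,0.15,0,0,0],[-1,0,0,0,0]]
  ]
}}

```text
time_s: 7.82
tcp_pos: [0.6023, -0.0632, 0.0452]
eef_rot: [179.9, 0.1, -3.1]
contact_force: [-11.0, 0.9, 24.3]
gripper_width: 0.0007
gripper_force: 12.4
```

Call:
{"api": "jog_arm", "payload": {
  "deltas": [
    [[-1,0.2,-0.01,0,0],[-1,0.2,-0.01,0,0],[-1,0,0,0,0]]
  ]
}}

```text
time_s: 8.2
tcp_pos: [0.6025, -0.0633, 0.0451]
eef_rot: [179.9, 0.5, -3.1]
contact_force: [-23.9, 5.8, 35.5]
gripper_width: 0.0005
gripper_force: 21.8
```

The carrier has stalled at x = 0.6025 with the push force rising, within 1 mm of the expected home position, so it is on the stop. Relieving the push, then lifting.

Call:
{"api": "jog_arm", "payload": {
  "deltas": [
    [[-1,-0.2,0.01,0,0],[-1,-0.15,0.01,0.1,0],[-1,0,0,0.3,0],[-1,0,0,0.4,0],[-1,0,0,0.5,0],[-1,-0.1,0,0.5,0],[-1,0,0,0.5,0],[-1,0,0,0,0]]
  ]
}}

```text
time_s: 9.2
tcp_pos: [0.6037, -0.0625, 0.0667]
eef_rot: [-180.0, -0.1, -3.1]
contact_force: [-0.7, 0.5, -0.2]
gripper_width: 0.0003
gripper_force: 0.0
```

Call:
{"api": "jog_arm", "payload": {
  "deltas": [
    [[-1,-0.5,0,1,0],[-1,-2,0,3,0],[-1,-2,0,4,0],[-1,-2,0,4,0],[-1,-2,0,2,0],[-1,0,0,0,0],[-1,0,0,0,0]]
  ]
}}

```text
time_s: 10.07
tcp_pos: [0.5179, -0.0626, 0.206]
eef_rot: [-180.0, -0.0, -3.1]
contact_force: [0.3, 0.4, -1.1]
gripper_width: 0.0002
gripper_force: 0.0
```

```bash
python3 - <<'E'
from h import *
s=r.get_state(); print(s["tcp_pos"],s["contact_force"])
ci=r.camera_info("wrist"); im=r.capture("wrist"); cv2.imwrite("pics/w3.png",im)
a=-np.radians(3.0); c,q=np.cos(a),np.sin(a)
W=lambda x,y,z:(.610+c*x-q*y,-.063+q*x+c*y,z)
for n,p in dict(rear=W(-.035,0,.03),ridge_base=W(.003,0,.03),lip=W(.03,0,.036),stop=W(.085,0,.042)).items(): print(n,np.round(proj(ci,p),1))
E
```

```text
[ 0.51785949 -0.06258416  0.2059583 ] [ 0.34183288  0.44768696 -1.08708407]
rear [272.2 135.3]
ridge_base [272.   94.4]
lip [271.7  62.5]
stop [271.3  -9.8]
```

View pics/w3.png

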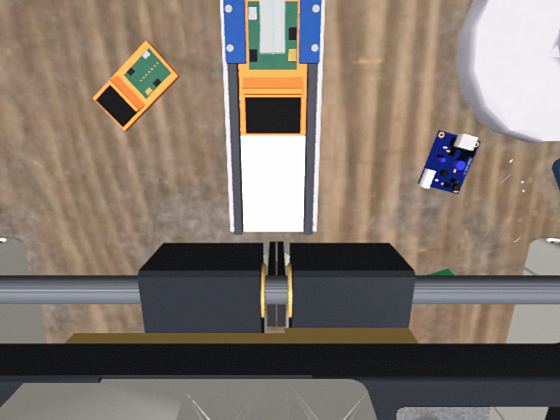

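The carrier sits straight under both lips with the leaf spring on its board. Its rear edge is at row 135 against 135.3 predicted for home, and nothing else has been disturbed. Handing in.

```bash
python3 -c "
from plant import r
print(r.close_job())"
```

```text
the job is handed in; nothing more can be done
None
```

I pressed the carrier down, slid it home against the end stop under the lips and leaf spring, let go, and handed the job in at about 10 s; the hand-in returned no verdict, but the last picture shows it home to about 1 mm.

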